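Build up the packing under a small jack

TASK

Build up the packing for the little jack on the steel ground plate, one piece at a time from the bottom: first the longer of the two oak blocks, laid along the plate, then the steel channel, still web up, laid crosswise over the oak, then the aluminium pad flat on the channel, and last the jack, standing upright on the pad. Centre each piece carefully on the one below so that the jack stands safely, and leave the shorter oak block where it lies.

Things in the scene. Friction and masses are not known exactly. Their poses are not given: they have to be found in the camera images.
- ground_plate: Flat dark steel plate, 124 x 76 x 6 mm, fixed on the table, with a countersunk screw in each corner (flush). Origin: centre of its underside, on the table (its upper face is 6 mm above). x is its long side, z up. Place and yaw differ from start to start.
- long_block: The longer plain oak block, 112 x 56 x 36 mm, loose, lying flat. Origin: centre of its underside. x along its 112 mm length, y across its 56 mm width, z up. About 0.17 kg.
- channel: Offcut of bare steel U-channel, 100 mm long, 46 mm wide, 30 mm high, loose, lying web up (its flat 100 x 46 mm back on top, open side down; web and flanges 6 mm thick). Origin: centre of its underside, between the feet of the flanges. x along its 100 mm length, y across its 46 mm width, z up. About 0.35 kg.
- pad: Flat machined aluminium pad, 68 x 58 x 12 mm, with a small dark screw hole near each corner, loose, lying flat. Origin: centre of its underside. x along its 68 mm side, y along its 58 mm side, z up. About 0.13 kg.
- jack: Small bottle-shaped jack, 188 mm tall, loose, upright: round grey body 64 mm across up to 90 mm height, black ribbed bellows 50 mm across from 90 to 159 mm (rigid, may be gripped), knob 36 mm across above, a brass stub low on its -y side. Origin: on its underside, 5 mm off the body's axis toward the stub; z up. Any yaw. About 0.6 kg.
- jack_foot (a point): Centre of the jack's round foot (64 mm across), on its underside and on the axis of its body, bellows and knob; same axes as the jack.
- short_block: The shorter plain oak block, 76 x 56 x 36 mm, same timber as the long one, loose; not part of this job. Origin: centre of its underside, x along its 76 mm length, z up.

How it is judged:
On the way, in this order (a step that is already met when the one before it is completed fails the run):
1. the long oak block lies centred along the ground plate, released (horizontal distance between long_block and ground_plate below 0.012 m and height (world z) of long_block between 0.002 and 0.01 m and angle between long_block's own z axis and vertical below 0.06 rad and contact force between long_block and the fingers below 0.05 N and angle between the x axis of long_block and the x axis of ground_plate, either way round below 0.2 rad), for 0.2 s.
2. the channel lies web up, centred crosswise on the oak block, released (horizontal distance between channel and long_block below 0.012 m and height (world z) of channel between 0.038 and 0.046 m and angle between channel's own z axis and vertical below 0.06 rad and contact force between channel and the fingers below 0.05 N and angle between the x axis of channel and the y axis of long_block, either way round below 0.2 rad), for 0.2 s.
3. the aluminium pad lies flat and centred on the channel, released (horizontal distance between pad and channel below 0.012 m and height (world z) of pad between 0.068 and 0.076 m and angle between pad's own z axis and vertical below 0.06 rad and contact force between pad and the fingers below 0.05 N), for 0.2 s.
4. the jack stands upright, centred on the pad, released (horizontal distance between jack_foot and pad below 0.012 m and height (world z) of jack between 0.08 and 0.088 m and angle between jack's own z axis and vertical below 0.06 rad and contact force between jack and the fingers below 0.05 N), for 0.2 s.
At the end, for the whole second after the job is handed in: Long oak along the plate, channel web up across the oak (both within 0.2 rad), pad, jack: each centred within 12 mm on the one below, seated within 4 mm of its height, level or upright within 0.06 rad, released, at rest; the short block not moved more than 20 mm (all of step 1 and all of step 2 and all of step 3 and all of step 4 and linear speed of each of long_block, channel, pad, jack below 0.02 m/s and angular speed of each of long_block, channel, pad, jack below 0.2 rad/s); the robot touches nothing.
It fails at once if the short oak block is moved from its place (by more than 20 mm) (distance of short_block from where it was at the start of the episode above 0.02 m).
It fails at once if the jack is knocked over (tilted beyond 0.6 rad) (angle between jack's own z axis and vertical above 0.6 rad).
It also fails if it takes over 122 s, if anything falls off the work surface, if the arm or the gripper's body presses on something with over 40 N, if the wrist force passes 120 N, or if a joint passes its speed limit or range.

ROBOT

A 7-joint arm with a two-finger parallel gripper is mounted at the origin on the work surface; the furniture and walls round the work are solid. World frame = base frame: x ahead of the robot, y to its left, z up, the work surface at z = 0. Lengths are in m, angles in rad, forces in N, time in s.
With the tool pointing down it reaches from about 0.4 to 0.85 m from the base axis. Payload 10.4 kg.
Tool frame: the origin (TCP) lies at the centre of the arm's flange, where the gripper is bolted on; the fingertips stand 182 mm ahead of it and the grasp point (between the pads) lies r.grasp_offset ahead of it (r.grasp_offset is the distance from the TCP to the grasp point, in m); z points along the fingers, y is the line along which they close (so a half turn about z gives the same grasp; the last joint's range is limited). The gripper opens to 87 mm and grips with 3 to 60 N. Pads are 19 mm wide; open, the fingers measure 117 mm over their backs; the gripper's body (75 mm by 190 mm) begins 51 mm behind the grasp point.
Start: joints at [-0.023, 0.332, -0.065, 1.46, 0.022, 1.35, -0.088], TCP at [0.625, 0, 0.405] pointing down, gripper open.
Joint ranges: [-2.6, 2.6], [-0.5, 2.12], [-1.47, 1.34], [0.16, 2.42], [-1.27, 4.41], [0.06, 2.06], [-2.6, 2.6]. Speed limits (rad/s): [2.22, 2.22, 2.79, 2.79, 3.14, 3.14, 3.14].

INTERFACE

Orientations are given as a unit quaternion [x, y, z, w].
In Python, from bench import status, vision, job, spotter, r gives the robot as it stands. The module is installed in compiled form; this text tells all that it offers.
- The arm moves only by the tool play_rows, never from a script. Its argument "series" is a list of rows, each a list of 6 numbers: the shift along the tool's x, y, z each as a share of 150 mm, from -1 to 1, then the turn, a rotation vector about the tool's x, y, z each as a share of 30 degrees, from -1 to 1. In form: [[x, y, z, ax, ay, az], ...]. A call has 1 to 5 rows; each row is the pose to reach, as a shift and turn from the pose commanded when the call began, along the tool's axes at that moment; what a row does not reach only later rows make up. A row lasts 1/10 s, in which the tool goes at most 50 mm and 8.59 degrees, less where a joint would pass 70% of its speed; a pose out of reach is approached as far as the arm can. A call with a number of a shift or a turn outside -1 to 1 is refused whole. A call with a gripper value outside its range is refused whole. "fingers" is the opening, from -1 (shut) to 1 (fully open), set as the call begins (left out, the last holds). The fingers move at their own pace and stop on an object; "squeeze" is the grip in N (left out, the last holds). Time passes only in rows, so rows that repeat a pose let the fingers close. It gives the time, the measured TCP pose, the force, the opening and the grip force at its end, in the units of the state.
- status.read_state(): the state, without advancing time (a new reading comes with each control period).
- vision.camera(name): name is "scene" or "side" or "wrist"; returns the picture (384x512x3 uint8, blue, green, red); there is no depth.
- vision.calibration(name): a dict with "fx", "fy", "cx", "cy" (pixels), "D" ([k1, k2, p1, p2, k3] as OpenCV has them; the pictures are not rectified), "rvec" (rotation vector, rad) and "tvec" (3), from world to camera coordinates, as OpenCV has them; the wrist camera has in their place "T_tool_cam" (4x4, takes a point from camera to tool coordinates, whose origin is the TCP and whose axes are the flange's). Camera axes: x right, y down, z forward; pixel columns grow to the right and rows downward; lengths in m; the calibration is good to about 2 mm. A picture is of the moment at which its call begins: read the wrist's pose just before it. calibration takes no time and is no camera call.
- job.close_job(): hands the job in; it is judged then, once.
Trained networks look in the newest picture that a camera, given by its name, has taken for a name from the list of things; names that differ only in an ending like _2 or _b are one class to them, and where a whole thing is asked for, a point or a joint stands for the part that bears it (a point fixed in the world has none). Each returns a list of dicts, best first, with "conf" (0 to 1); they miss things now and then, are a little off and sometimes report something else, mostly with a low value. They report only what shows in the picture. A call takes as long as a camera call.
- spotter.boxes_of(camera, name): "point" ([x, y, z] in m, in world coordinates, good to about 4 mm: the middle of the surface that is visible of it).
- spotter.regions_of(camera, name): "pixels" (384x512 bool, what is visible of it).
The state is a dict: "time": time; "joint_positions": joint angles; "joint_vel": joint speeds; "joint_torque": joint torques, N m; "ee_pos": TCP position; "eef_rot": TCP orientation; "ft_force": force on the tool from outside, world axes, zero at the start; "torque": the same for the moment, N m; "width": finger opening in m; "grip_force": force on a finger pad.
Only numpy, scipy, OpenCV 4.12 (cv2) and the standard library are available. Lean on these libraries where they do the work, as an engineer would, in place of code of your own. Each camera call takes 0.05 s, during which the arm holds its last target. There are 200 camera calls.

## Working session

There is one attempt and no reset: what is moved stays moved. The work goes in short steps, Python scripts to look and compute and a tool call to move; the robot and the scene stay as the last step left them, time stands still between calls to the robot, and variables do not carry over. Pictures are saved under pics/ and viewed, at most 14 in all, crops included, and the job is handed in when it is done.

Besides the shell and the picture viewer there is one more tool, called after "Emit:" as name([rows], argument=value, ...), one row to a line, values as JSON. play_rows: Moves the arm, as the interface text tells. Shift numbers are shares of 150 mm and turn numbers shares of 30 degrees, none past 1 either way. Its arguments: {"type":"object","properties":{"series":{"type":"array","items":{"type":"array","items":{"type":"number"}}},"fingers":{"type":"number"},"squeeze":{"type":"number"}},"required":["series"]}

```bash
mkdir -p pics; python3 - <<'E'
from bench import status, vision, job, spotter, r
import cv2,numpy as np
s=status.read_state();print(s,r.grasp_offset)
for c in ["scene","side","wrist"]:
    im=vision.camera(c);cv2.imwrite(f"pics/{c}0.png",im)
    print(c,vision.calibration(c))
    for n in ["ground_plate","long_block","channel","pad","jack","short_block"]:
        b=spotter.boxes_of(c,n);print(n,[(np.round(x["point"],3).tolist(),round(x["conf"],2)) for x in b])
E
```

```text
{'time': 0.0, 'joint_positions': array([-0.02260936,  0.33290142, -0.06468381,  1.46094257,  0.02163196,
        1.3498962 , -0.08846616]), 'joint_vel': array([-1.67297893e-04, -1.32909399e-03, -4.89540268e-04,  7.90737309e-05,
       -3.35233263e-04, -9.51872386e-04,  2.10957216e-04]), 'joint_torque': array([-1.20520472e-04, -6.23245955e+01,  2.44190963e-02, -3.89891267e+01,
       -6.13984605e-02,  3.97891912e-02,  1.87085252e-04]), 'ee_pos': array([ 6.24876288e-01, -2.05657077e-06,  4.03934671e-01]), 'eef_rot': array([ 7.07086818e-01,  7.07126371e-01, -5.48240032e-04, -4.75372345e-04]), 'ft_force': array([-0.52359217, -0.16625727,  0.46349571]), 'torque': array([ 0.00520285, -0.00666899,  0.0165997 ]), 'grip_force': 0.0, 'width': 0.08724636422493813} 0.1635
scene {'fx': 354.1114466122598, 'fy': 354.1114466122598, 'cx': 253.77996980474046, 'cy': 190.540031592371, 'D': array([-0.03628412,  0.        ,  0.        ,  0.        ,  0.        ]), 'rvec': array([ 0.61413889, -2.60362405,  1.2058513 ]), 'tvec': array([0.50647034, 0.21423861, 0.67369828])}
ground_plate [([0.509, 0.161, 0.00
[... 879 characters left out ...]
cx': 263.48101673461883, 'cy': 190.63424394569466, 'D': array([-0.01966108,  0.        ,  0.        ,  0.        ,  0.        ]), 'T_tool_cam': array([[-7.44772604e-04, -9.62826195e-01, -2.70120646e-01,
         7.20889839e-02],
       [ 9.99999540e-01, -8.80242535e-04,  3.80379323e-04,
        -5.69036409e-04],
       [-6.04010859e-04, -2.70120239e-01,  9.62826408e-01,
         2.03541700e-02],
       [ 0.00000000e+00,  0.00000000e+00,  0.00000000e+00,
         1.00000000e+00]])}
ground_plate [([0.505, 0.146, 0.005], 0.73)]
long_block []
channel [([0.66, 0.043, 0.028], 0.78)]
pad [([0.681, -0.081, 0.013], 0.6)]
jack [([0.531, 0.02, 0.154], 0.89)]
short_block [([0.666, -0.182, 0.021], 0.95)]
```

```bash
python3 - <<'E'
import cv2,numpy as np
a=[cv2.imread(f"pics/{c}0.png") for c in ["scene","side","wrist"]]
b=np.zeros_like(a[0])
m=np.vstack([np.hstack(a[:2]),np.hstack([a[2],b])])
cv2.imwrite("pics/m0.png",cv2.resize(m,(800,600)))
E
```

```text
(no output)
```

View pics/m0.png

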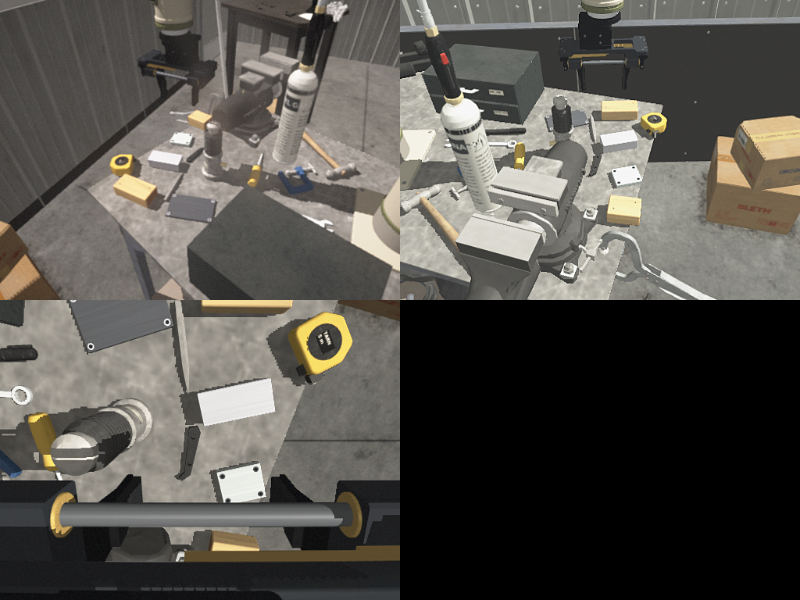

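The mosaic shows (full-resolution wrist view) the plate at the top left around (155,25), channel (300,130), jack (125,180), pad (310,235). The long block lies at the top edge of the wrist view and the short block under the gripper. Next I fit poses to the network masks.

```bash
cat > h.py <<'E'
from bench import status, vision, job, spotter, r
import cv2,numpy as np
from scipy.optimize import minimize
from scipy.spatial.transform import Rotation as R
DIM={"ground_plate":(.124,.076,.006),"long_block":(.112,.056,.036),"channel":(.1,.046,.03),"pad":(.068,.058,.012),"short_block":(.076,.056,.036)}
def cam(c,s):
    k=vision.calibration(c);K=np.array([[k["fx"],0,k["cx"]],[0,k["fy"],k["cy"]],[0,0,1]])
    if c=="wrist":
        T=np.eye(4);T[:3,:3]=R.from_quat(s["eef_rot"]).as_matrix();T[:3,3]=s["ee_pos"]
        W=np.linalg.inv(T@np.array(k["T_tool_cam"]));return K,k["D"],cv2.Rodrigues(W[:3,:3])[0],W[:3,3]
    return K,k["D"],np.array(k["rvec"]),np.array(k["tvec"])
def snap(c,save=None):
    s=status.read_state();im=vision.camera(c)
    if save: cv2.imwrite(save,im)
    return cam(c,s)
def verts(n,p,z):
    if n=="jack":
        a=np.linspace(0,2*np.pi,24,endpoint=False);o=[]
        for rr,h in[(.032,0),(.032,.09),(.018,.188)]: o.append(np.c_[p[0]+rr*np.cos(a),p[1]+rr*np.sin(a),0*a+z+h])
        return np.vstack(o)
    d=DIM[n];c,s=np.cos(p[2]),np.sin(p[2])
    return np.array([[p[0]+c*x*d[0]/2-s*y*d[1]/2,p[1]+s*x*d[0]/2+c*y*d[1]/2,z+w*d[2]] for x in(-1,1) for y in(-1,1) for w in(0,1)])
def sil(n,p,z,C):
    q=cv2.projectPoints(verts(n,p,z),C[2],C[3],C[0],C[1])[0]
    m=np.zeros((384,512),np.uint8);cv2.fillConvexPoly(m,np.round(cv2.convexHull(q.astype(np.float32))*16).astype(np.int32),255,cv2.LINE_AA,4)
    return m/255.
def fit(n,obs,p0,z=0,yaws=np.arange(0,np.pi,np.pi/12)):
    """obs: list of (cam,mask,validmask)"""
    def f(p): 
        t=0
        for C,m,v in obs:
            a=sil(n,p,z,C);t+=1-(np.minimum(a,m)*v).sum()/max((np.maximum(a,m)*v).sum(),1)
        return t/len(obs)
    best=None
    for y in sorted(yaws,key=lambda y:f([*p0,y]))[:4]:
        q=minimize(f,[*p0,y],method="Nelder-Mead",options=dict(initial_simplex=np.array([*p0,y])+np.array([[0,0,0],[.012,0,0],[0,.012,0],[0,0,.2]]),maxiter=150,xatol=1e-4,fatol=1e-4))
        if best is None or q.fun<best.fun: best=q
    return best.x,best.fun
def mask(c,n,near=None,C=None):
    L=spotter.regions_of(c,n)
    return [(x["pixels"],x["conf"]) for x in L]
E
python3 - <<'E'
from h import *
P0={"ground_plate":(.515,.155),"long_block":(.67,.18),"channel":(.665,.035),"pad":(.678,-.086),"short_block":(.666,-.2),"jack":(.513,.02)}
cs={c:snap(c) for c in["scene","side","wrist"]}
M={}
import pickle
for n,p in P0.items():
    for c in cs:
        L=mask(c,n);M[c,n]=L
        if not L: continue
        m=L[0][0];v=np.ones_like(m)
        if c=="wrist": v[215:]=0   # gripper in view
        m=m.astype(float)
        if (m*v).sum()<50: continue
        q,e=fit(n,[(cs[c],m,v)],p)
        print(n,c,round(L[0][1],2),int(m.sum()),np.round(q,3),round(e,2))
pickle.dump((cs,M),open("m0.pkl","wb"))
E
```

```text
ground_plate scene 0.8 1825 [0.511 0.157 0.284] 0.06
ground_plate side 0.7 561 [0.513 0.161 0.257] 0.53
ground_plate wrist 0.96 6410 [0.512 0.158 3.422] 0.02
long_block scene 0.71 1395 [ 0.677  0.182 -0.101] 0.16
long_block side 0.57 1177 [0.676 0.186 0.005] 0.1
long_block wrist 0.9 1899 [0.674 0.183 3.144] 0.04
channel scene 0.88 850 [0.67  0.037 3.339] 0.14
channel side 0.93 1124 [0.667 0.04  3.34 ] 0.08
channel wrist 0.63 4280 [0.665 0.038 0.204] 0.05
pad scene 0.79 388 [ 0.68  -0.09   0.332] 0.19
pad side 0.76 841 [ 0.681 -0.088  0.172] 0.1
short_block scene 0.92 542 [ 0.669 -0.211 -0.109] 0.18
short_block side 0.86 1468 [ 0.669 -0.206  2.984] 0.11
jack scene 0.68 1769 [0.518 0.009 0.066] 0.15
jack side 0.75 1368 [ 0.506  0.067 -0.302] 0.4
jack wrist 0.82 8071 [0.516 0.009 0.187] 0.09
```

Emit:
play_rows([
  [0.3,0.1,0,0,0,0.25],
  [0.6,0.2,0,0,0,0.5],
  [0.9,0.3,0,0,0,0.75],
  [1,0.33,0,0,0,1],
  [1,0.33,0,0,0,1],
])

```text
time: 2.6
ee_pos: [0.6743, 0.154, 0.4039]
eef_rot: [0.866, 0.501, -0.0, -0.001]
ft_force: [-1.1, -0.8, -0.5]
width: 0.0874
grip_force: 0.0
```

Emit:
play_rows([
  [0.1,-0.05,0,0,0,0.25],
  [0.196,-0.113,0,0,0,0.5],
  [0.196,-0.113,0,0,0,0.75],
  [0.196,-0.113,0,0,0,1],
  [0.196,-0.113,0,0,0,1],
])

```text
time: 3.1
ee_pos: [0.6746, 0.1825, 0.4049]
eef_rot: [0.966, 0.258, 0.0, 0.0]
ft_force: [-1.0, -0.5, -1.0]
width: 0.0871
grip_force: 0.0
```

Emit:
play_rows([
  [0,0,0,0,0,0.25],
  [0,0,0,0,0,0.5],
  [0,0,0,0,0,0.75],
  [0,0,0,0,0,1],
  [0,0,0,0,0,1],
])

```text
time: 3.6
ee_pos: [0.6746, 0.1828, 0.4049]
eef_rot: [1.0, 0.001, 0.0, 0.0]
ft_force: [0.1, 0.6, 0.4]
width: 0.0869
grip_force: 0.0
```

```bash
cat >> h.py <<'E'
def look(things,bottom=215,save=None,view=("wrist",)):
    """things: {name:(x,y,z)} -> fit from the wrist view"""
    s=status.read_state();print("t",s["time"],"tcp",np.round(s["ee_pos"],4),"yaw_y",round(yawy(s),4))
    C=snap("wrist",save)
    for n,(x,y,z) in things.items():
        L=mask("wrist",n)
        for m,cf in L[:2]:
            v=np.ones_like(m);v[bottom:]=0
            if (m*v).sum()<50: print(n,"few");continue
            q,e=fit(n,[(C,m.astype(float),v)],(x,y),z);q[2]=(q[2]+np.pi/2)%np.pi-np.pi/2
            print(n,round(cf,2),int((m*v).sum()),np.round(q,4),round(e,3))
def yawy(s):
    m=R.from_quat(s["eef_rot"]).as_matrix();return np.arctan2(m[1,1],m[0,1])
def togo(x,y,z,yaw):
    """shares for TCP target x,y,z with tool y (closing line) at world yaw"""
    s=status.read_state();m=R.from_quat(s["eef_rot"]).as_matrix()
    d=m.T@(np.array([x,y,z])-s["ee_pos"]);t=-((yaw-yawy(s)+np.pi/2)%np.pi-np.pi/2)
    print("shift shares",np.round(d/.15,3),"turn share",round(np.degrees(t)/30,3))
E
python3 - <<'E'
from h import *
look({"long_block":(.675,.184,0),"ground_plate":(.512,.158,0)},300,"pics/w1.png")
E
```

```text
t 3.6 tcp [0.6746 0.1828 0.4049] yaw_y -1.5691
long_block 0.65 5282 [ 0.674   0.1818 -0.0136] 0.076
ground_plate 0.81 1440 [0.5111 0.1566 0.2805] 0.597
```

View pics/w1.png

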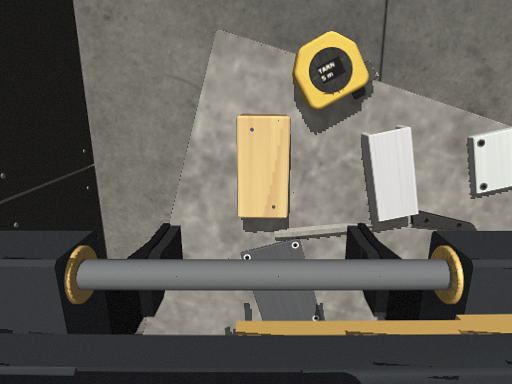

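The wrist view shows the long block fully at (237–291, 114–218), aligned with the fingers. The plate lies under the gripper bar and the channel at (390,175). I go down and grip.

Emit:
play_rows([
  [0,0,0.3,0,0,0],
  [0,0,0.6,0,0,0],
  [0,0,0.9,0,0,0],
  [0,0,1,0,0,0],
  [0,0,1,0,0,0],
], fingers=1)

```text
time: 4.25
ee_pos: [0.674, 0.1836, 0.2527]
eef_rot: [1.0, 0.001, -0.002, 0.001]
ft_force: [0.8, -0.2, 0.4]
width: 0.0866
grip_force: 0.0
```

Emit:
play_rows([
  [0,0.005,0.15,0,0,0],
  [0,0.005,0.3,0,0,0],
  [0,0.005,0.4,0,0,0],
  [0,0.005,0.445,0,0,0],
  [0,0.005,0.445,0,0,0],
])

```text
time: 4.75
ee_pos: [0.6748, 0.1833, 0.1885]
eef_rot: [1.0, 0.0, 0.0, -0.0]
ft_force: [-0.3, 0.1, -0.2]
width: 0.0869
grip_force: 0.0
```

Emit:
play_rows([
  [0,0,0,0,0,0],
  [0,0,0,0,0,0],
  [0,0,0,0,0,0],
  [0,0,0,0,0,0],
  [0,0,0,0,0,0],
], fingers=-1, squeeze=25)

```text
time: 5.25
ee_pos: [0.6746, 0.1832, 0.1883]
eef_rot: [1.0, 0.0, 0.0, -0.0]
ft_force: [-1.3, -0.7, 2.2]
width: 0.0558
grip_force: 25.0
```

Emit:
play_rows([
  [0,0,0,0,0,0],
  [0,0,0,0,0,0],
  [0,0,0,0,0,0],
])

```text
time: 5.55
ee_pos: [0.6746, 0.1833, 0.1883]
eef_rot: [1.0, 0.0, 0.0, -0.0]
ft_force: [-1.2, 1.1, 2.6]
width: 0.056
grip_force: 25.0
```

Emit:
play_rows([
  [0,0,-0.1,0,0,0],
  [0,0,-0.25,0,0,0],
  [0,0,-0.4,0,0,0],
  [0,0,-0.4,0,0,0],
])

```text
time: 5.95
ee_pos: [0.6757, 0.1834, 0.2524]
eef_rot: [1.0, -0.0, 0.003, -0.001]
ft_force: [-0.0, 0.1, -0.7]
width: 0.0554
grip_force: 25.0
```

Emit:
play_rows([
  [-0.2,0.04,0,0,0,-0.15],
  [-0.4,0.08,0,0,0,-0.3],
  [-0.6,0.12,0,0,0,-0.42],
  [-0.8,0.16,0,0,0,-0.54],
  [-1,0.167,0,0,0,-0.54],
])

```text
time: 6.45
ee_pos: [0.5231, 0.1571, 0.2474]
eef_rot: [0.99, 0.142, -0.0, 0.0]
ft_force: [-0.1, -0.2, -1.5]
width: 0.0558
grip_force: 25.0
```

Emit:
play_rows([
  [0,0,0,0,0,0],
  [0,0,0,0,0,0],
])

```text
time: 6.65
ee_pos: [0.5242, 0.1581, 0.248]
eef_rot: [0.99, 0.141, 0.0, -0.0]
ft_force: [0.7, 0.4, -1.7]
width: 0.0559
grip_force: 25.0
```

```bash
python3 - <<'E'
from h import *
look({"long_block":(.525,.158,.06),"ground_plate":(.512,.158,0)},384,"pics/w2.png")
togo(.5115,.1575,.1955,.283-np.pi/2)
E
```

```text
t 6.65 tcp [0.5242 0.1581 0.248 ] yaw_y -1.2878
long_block 0.82 19594 [0.5234 0.1565 0.28  ] 0.371
ground_plate few
shift shares [-0.089 -0.021  0.35 ] turn share -0.001
```

View pics/w2.png

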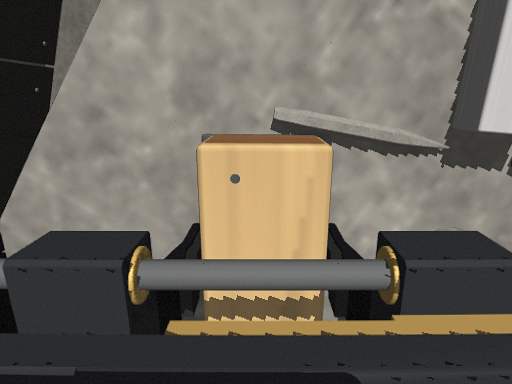

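The block hangs level, with its front face at (198–332, 137). A loose strip at (360,130) is clear of it. I lower and release.

Emit:
play_rows([
  [-0.045,-0.01,0.1,0,0,0],
  [-0.09,-0.02,0.2,0,0,0],
  [-0.09,-0.02,0.29,0,0,0],
  [-0.09,-0.02,0.33,0,0,0],
  [-0.09,-0.02,0.353,0,0,0],
])

```text
time: 7.3
ee_pos: [0.5112, 0.1572, 0.1945]
eef_rot: [0.99, 0.141, -0.0, 0.0]
ft_force: [0.0, -0.1, -1.1]
width: 0.0559
grip_force: 25.0
```

Emit:
play_rows([
  [0,0,0,0,0,0],
  [0,0,0,0,0,0],
])

```text
time: 7.5
ee_pos: [0.5112, 0.1574, 0.1955]
eef_rot: [0.99, 0.141, 0.0, -0.0]
ft_force: [-0.3, 0.5, -1.5]
width: 0.0559
grip_force: 25.0
```

Emit:
play_rows([
  [0,0,0,0,0,0],
  [0,0,0,0,0,0],
  [0,0,0,0,0,0],
  [0,0,0,0,0,0],
], fingers=1)

```text
time: 7.9
ee_pos: [0.5108, 0.1573, 0.1953]
eef_rot: [0.99, 0.141, 0.0, -0.0]
ft_force: [-0.2, 0.5, 0.3]
width: 0.08
grip_force: 0.0
```

Emit:
play_rows([
  [0,0,-0.2,0,0,0],
  [0,0,-0.5,0,0,0],
  [0,0,-0.8,0,0,0],
  [0,0,-1,0,0,0],
  [0,0,-1,0,0,0],
])

```text
time: 8.4
ee_pos: [0.5118, 0.1576, 0.35]
eef_rot: [0.99, 0.141, 0.004, -0.001]
ft_force: [0.5, -0.5, -0.5]
width: 0.087
grip_force: 0.0
```

Emit:
play_rows([
  [0.1,0,-0.15,0,0,0],
  [0.2,0,-0.3,0,0,0],
  [0.2,0,-0.4,0,0,0],
  [0.2,0,-0.4,0,0,0],
])

```text
time: 8.8
ee_pos: [0.54, 0.1658, 0.4063]
eef_rot: [0.99, 0.141, 0.001, -0.0]
ft_force: [-0.3, -0.2, -0.1]
width: 0.0868
grip_force: 0.0
```

```bash
python3 - <<'E'
from h import *
look({"long_block":(.512,.158,.006),"ground_plate":(.512,.158,0),"channel":(.666,.039,0)},215,"pics/w3.png")
E
```

```text
t 8.8 tcp [0.54   0.1658 0.4063] yaw_y -1.2881
long_block 0.86 3789 [0.5103 0.1553 0.2802] 0.038
ground_plate 0.8 1299 [0.5102 0.1563 0.2795] 0.752
channel 0.63 5401 [0.665  0.038  0.2149] 0.054
```

View pics/w3.png

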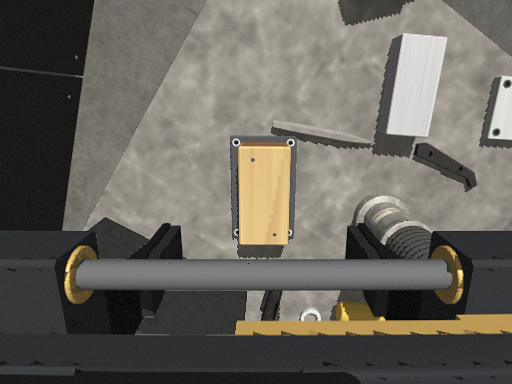

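The long block sits centred on the plate: block edges at 239–290, plate 231–296. Next is the channel.

Emit:
play_rows([
  [0.15,0.27,0,0,0,0.05],
  [0.3,0.54,0,0,0,0.1],
  [0.45,0.8,0,0,0,0.14],
  [0.56,1,0,0,0,0.14],
  [0.56,1,0,0,0,0.14],
])

```text
time: 9.5
ee_pos: [0.6637, 0.0399, 0.4029]
eef_rot: [0.995, 0.101, -0.001, 0.002]
ft_force: [-0.7, -1.1, -0.2]
width: 0.0871
grip_force: 0.0
```

Emit:
play_rows([
  [0,0.04,0,0,0,0],
  [0,0.04,0,0,0,0],
])

```text
time: 9.7
ee_pos: [0.6629, 0.0391, 0.4045]
eef_rot: [0.995, 0.105, -0.001, -0.0]
ft_force: [-0.0, -0.4, 0.2]
width: 0.0867
grip_force: 0.0
```

```bash
python3 - <<'E'
from h import *
look({"channel":(.666,.039,0),"pad":(.68,-.089,0)},222)
togo(.665,.039,.188,.21-np.pi/2)
E
```

```text
t 9.7 tcp [0.6629 0.0391 0.4045] yaw_y -1.3611
channel 0.72 3861 [0.6652 0.0374 0.2008] 0.066
pad 0.7 3071 [ 0.6798 -0.0904  0.2576] 0.071
shift shares [0.012 0.012 1.448] turn share 0.002
```

Emit:
play_rows([
  [0.013,0.013,0.3,0,0,0],
  [0.013,0.013,0.6,0,0,0],
  [0.013,0.013,0.9,0,0,0],
  [0.013,0.013,1,0,0,0],
  [0.013,0.013,1,0,0,0],
])

```text
time: 10.35
ee_pos: [0.6648, 0.0383, 0.2534]
eef_rot: [0.994, 0.105, -0.002, -0.0]
ft_force: [-0.2, 0.8, 0.5]
width: 0.0868
grip_force: 0.0
```

Emit:
play_rows([
  [0,0,0.15,0,0,0],
  [0,0,0.3,0,0,0],
  [0,0,0.4,0,0,0],
  [0,0,0.445,0,0,0],
  [0,0,0.445,0,0,0],
])

```text
time: 10.85
ee_pos: [0.6659, 0.0378, 0.1888]
eef_rot: [0.995, 0.105, 0.0, -0.0]
ft_force: [-0.2, -0.1, -1.0]
width: 0.0871
grip_force: 0.0
```

Emit:
play_rows([
  [0,0,0,0,0,0],
  [0,0,0,0,0,0],
  [0,0,0,0,0,0],
  [0,0,0,0,0,0],
  [0,0,0,0,0,0],
], fingers=-1, squeeze=35)

```text
time: 11.35
ee_pos: [0.6657, 0.0376, 0.1885]
eef_rot: [0.995, 0.105, 0.0, -0.0]
ft_force: [-0.0, 0.4, -0.3]
width: 0.0551
grip_force: 0.0
```

Emit:
play_rows([
  [0,0,0,0,0,0],
  [0,0,0,0,0,0],
  [0,0,0,0,0,0],
])

```text
time: 11.65
ee_pos: [0.6656, 0.0379, 0.1884]
eef_rot: [0.995, 0.105, 0.0, -0.0]
ft_force: [-1.7, 1.7, 0.9]
width: 0.0457
grip_force: 35.0
```

Emit:
play_rows([
  [0,0,-0.1,0,0,0],
  [0,0,-0.3,0,0,0],
  [0,0,-0.6,0,0,0],
  [0,0,-0.9,0,0,0],
  [0,0,-1,0,0,0],
])

```text
time: 12.15
ee_pos: [0.6664, 0.0372, 0.3446]
eef_rot: [0.995, 0.104, 0.004, 0.0]
ft_force: [1.2, -0.2, -4.2]
width: 0.046
grip_force: 35.0
```

Emit:
play_rows([
  [-0.15,-0.18,0,0,0,-0.2],
  [-0.32,-0.38,0,0,0,-0.4],
  [-0.5,-0.59,0,0,0,-0.6],
  [-0.68,-0.8,0,0,0,-0.8],
  [-0.84,-0.99,0,0,0,-1],
])

```text
time: 12.65
ee_pos: [0.5095, 0.1575, 0.3378]
eef_rot: [0.933, 0.361, -0.001, 0.0]
ft_force: [-0.3, 0.2, -4.1]
width: 0.0461
grip_force: 35.0
```

Emit:
play_rows([
  [0,0,0,0,0,-0.25],
  [0,0,0,0,0,-0.5],
  [0,0,0,0,0,-0.75],
  [0,0,0,0,0,-1],
  [0,0,0,0,0,-1],
])

```text
time: 13.15
ee_pos: [0.5112, 0.1563, 0.3378]
eef_rot: [0.808, 0.589, -0.001, -0.0]
ft_force: [-0.5, 0.4, -3.7]
width: 0.0452
grip_force: 35.0
```

Emit:
play_rows([
  [0,0,0,0,0,-0.25],
  [0,0,0,0,0,-0.5],
  [0,0,0,0,0,-0.75],
  [0,0,0,0,0,-1],
  [0,0,0,0,0,-1],
])

```text
time: 13.65
ee_pos: [0.5114, 0.1564, 0.338]
eef_rot: [0.63, 0.777, -0.0, -0.0]
ft_force: [-0.0, 0.3, -4.0]
width: 0.0458
grip_force: 35.0
```

Emit:
play_rows([
  [0,0,0,0,0,-0.14],
  [0,0,0,0,0,-0.14],
  [0,0,0,0,0,-0.14],
])

```text
time: 13.95
ee_pos: [0.5114, 0.1566, 0.3382]
eef_rot: [0.603, 0.798, -0.0, -0.0]
ft_force: [0.6, 0.5, -4.2]
width: 0.0454
grip_force: 35.0
```

```bash
python3 - <<'E'
from h import *
look({"channel":(.511,.157,.151)},384,"pics/w4.png")
togo(.511,.157,.2315,.282)
E
```

```text
t 13.95 tcp [0.5114 0.1566 0.3382] yaw_y 0.2771
channel 0.97 14135 [ 0.5106  0.1549 -1.301 ] 0.348
shift shares [ 0.003 -0.002  0.712] turn share -0.006
```

View pics/w4.png

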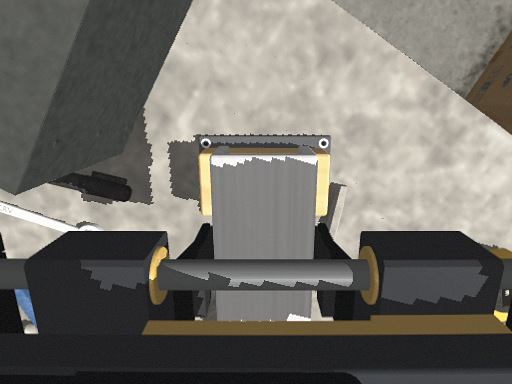

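The channel hangs crosswise over the oak: channel centre at column 263, oak centre at 264. I lower and release.

Emit:
play_rows([
  [0,0,0.2,0,0,0],
  [0,0,0.4,0,0,0],
  [0,0,0.58,0,0,0],
  [0,0,0.67,0,0,0],
  [0,0,0.714,0,0,0],
])

```text
time: 14.55
ee_pos: [0.5112, 0.1566, 0.2302]
eef_rot: [0.601, 0.799, -0.001, -0.0]
ft_force: [-6.5, -2.0, 27.1]
width: 0.0458
grip_force: 35.0
```

Emit:
play_rows([
  [0,0,0,0,0,0],
  [0,0,0,0,0,0],
])

```text
time: 14.75
ee_pos: [0.512, 0.1569, 0.2322]
eef_rot: [0.601, 0.8, 0.001, 0.001]
ft_force: [1.3, 0.2, -3.8]
width: 0.0459
grip_force: 35.0
```

Emit:
play_rows([
  [0,0,0,0,0,0],
  [0,0,0,0,0,0],
  [0,0,0,0,0,0],
  [0,0,0,0,0,0],
], fingers=1)

```text
time: 15.15
ee_pos: [0.5117, 0.1568, 0.2316]
eef_rot: [0.6, 0.8, 0.0, 0.0]
ft_force: [0.3, 0.5, 0.6]
width: 0.0701
grip_force: 0.0
```

Emit:
play_rows([
  [0,0,-0.2,0,0,0],
  [0,0,-0.5,0,0,0],
  [0,0,-0.8,0,0,0],
  [0,0,-1,0,0,0],
  [0,0,-1,0,0,0],
])

```text
time: 15.65
ee_pos: [0.5123, 0.1571, 0.3862]
eef_rot: [0.6, 0.8, 0.003, 0.002]
ft_force: [0.8, 0.7, -1.5]
width: 0.087
grip_force: 0.0
```

Emit:
play_rows([
  [0,0,-0.2,0,0,0],
  [0,0,-0.35,0,0,0],
  [0,0,-0.35,0,0,0],
])

```text
time: 15.95
ee_pos: [0.5119, 0.1569, 0.4363]
eef_rot: [0.6, 0.8, 0.002, 0.001]
ft_force: [-0.4, 0.1, 0.1]
width: 0.0872
grip_force: 0.0
```

```bash
python3 - <<'E'
from h import *
look({"channel":(.511,.157,.042),"long_block":(.511,.157,.006)},222,"pics/w5.png")
togo(.68,-.09,.40,.2)
E
```

```text
t 15.95 tcp [0.5119 0.1569 0.4363] yaw_y 0.2827
channel 0.71 4093 [ 0.5115  0.1549 -1.2951] 0.058
channel few
long_block 0.95 2719 [0.5111 0.1554 0.2691] 0.486
shift shares [-1.893  0.621  0.217] turn share 0.158
```

View pics/w5.png

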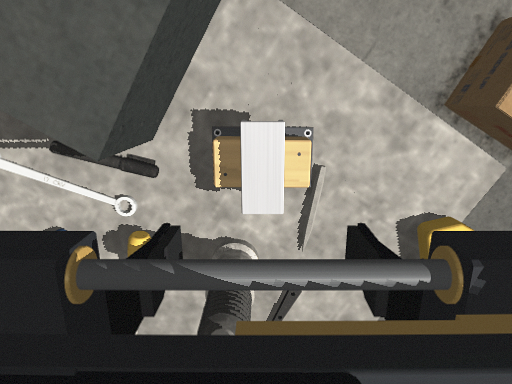

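Channel sits well: columns 241–284 over oak 214–312. Now the pad.

Emit:
play_rows([
  [-0.3,0.1,0,0,0,0],
  [-0.6,0.2,0,0,0,0.05],
  [-0.9,0.3,0,0,0,0.1],
  [-1,0.35,0,0,0,0.158],
  [-1,0.35,0,0,0,0.158],
])

```text
time: 16.6
ee_pos: [0.6047, 0.0245, 0.4317]
eef_rot: [0.635, 0.772, -0.001, -0.001]
ft_force: [-1.5, 0.3, -0.0]
width: 0.0871
grip_force: 0.0
```

Emit:
play_rows([
  [-0.3,0.12,0.1,0,0,0],
  [-0.6,0.25,0.217,0,0,0],
  [-0.85,0.34,0.217,0,0,0],
  [-0.85,0.34,0.217,0,0,0],
  [-0.85,0.34,0.217,0,0,0],
])

```text
time: 17.1
ee_pos: [0.679, -0.087, 0.3996]
eef_rot: [0.633, 0.774, -0.0, -0.001]
ft_force: [-0.1, 0.1, 1.1]
width: 0.0869
grip_force: 0.0
```

```bash
python3 - <<'E'
from h import *
look({"pad":(.68,-.09,0),"jack":(.517,.009,0)},222,"pics/w6.png")
togo(.68,-.089,.40,.2)
E
```

```text
t 17.1 tcp [ 0.679  -0.087   0.3996] yaw_y 0.2
jack 0.66 8701 [0.5151 0.0109 0.0259] 0.062
jack few
shift shares [-0.026  0.003  0.008] turn share 0.006
```

View pics/w6.png

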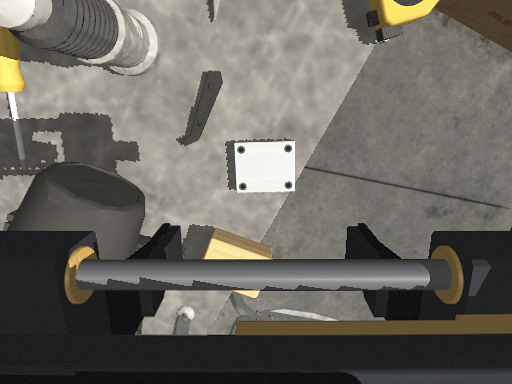

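The pad shows as a white rectangle, columns 235–295 and rows 141–192, aligned with the tool. A dark vise body sits at its left (edge about (145,200)), so I check clearance to it.

```bash
cat >> h.py <<'E'
def ray(C,px,z):
    u=cv2.undistortPoints(np.array(px,np.float64).reshape(-1,1,2),C[0],C[1]).reshape(-1,2)
    Rm=cv2.Rodrigues(C[2])[0];o=-Rm.T@C[3];d=np.c_[u,np.ones(len(u))]@Rm
    return o+d*((z-o[2])/d[:,2])[:,None]
E
python3 - <<'E'
from h import *
s=status.read_state();C=cam("wrist",s);im=cv2.imread("pics/w6.png")
g=(im.min(2)>190).astype(np.uint8);g[:125]=0;g[222:]=0;g[:,:200]=0;g[:,320:]=0
c=max(cv2.findContours(g,0,1)[0],key=cv2.contourArea)
b=cv2.boxPoints(cv2.minAreaRect(c));w=ray(C,b,.012);print(np.round(b),np.round(w,4),w.mean(0))
e=w-np.roll(w,1,0);print(np.linalg.norm(e,axis=1),np.arctan2(e[:,1],e[:,0]))
for z in(0,.05,.1,.15):print(z,np.round(ray(C,[(145,200),(80,165)],z),3).tolist())
E
```

```text
[[235. 142.]
 [294. 141.]
 [295. 191.]
 [236. 192.]] [[ 0.6419 -0.0674  0.012 ]
 [ 0.7059 -0.0528  0.012 ]
 [ 0.7201 -0.1085  0.012 ]
 [ 0.6534 -0.1238  0.012 ]] [ 0.68029205 -0.08812455  0.012     ]
[0.05755789 0.06566437 0.057506   0.06839628] [ 1.77260925  0.22474728 -1.32149346 -2.91605448]
0 [[0.548, -0.159, 0.0], [0.469, -0.131, 0.0]]
0.05 [[0.563, -0.14, 0.05], [0.494, -0.116, 0.05]]
0.1 [[0.578, -0.121, 0.1], [0.52, -0.101, 0.1]]
0.15 [[0.594, -0.102, 0.15], [0.545, -0.085, 0.15]]
```

Emit:
play_rows([
  [-0.01,0.007,0,0,0,0.25],
  [-0.01,0.007,0,0,0,0.5],
  [-0.01,0.007,0,0,0,0.75],
  [-0.01,0.007,0,0,0,1],
  [-0.01,0.007,0,0,0,1],
])

```text
time: 17.75
ee_pos: [0.6802, -0.087, 0.4016]
eef_rot: [0.812, 0.584, 0.0, -0.0]
ft_force: [0.4, 0.3, 0.6]
width: 0.0869
grip_force: 0.0
```

Emit:
play_rows([
  [0,0,0,0,0,0.25],
  [0,0,0,0,0,0.5],
  [0,0,0,0,0,0.75],
  [0,0,0,0,0,1],
  [0,0,0,0,0,1],
])

```text
time: 18.25
ee_pos: [0.6802, -0.0877, 0.4014]
eef_rot: [0.935, 0.355, 0.0, -0.0]
ft_force: [0.3, 0.7, 0.5]
width: 0.0872
grip_force: 0.0
```

Emit:
play_rows([
  [0,0,0,0,0,0.25],
  [0,0,0,0,0,0.5],
  [0,0,0,0,0,0.75],
  [0,0,0,0,0,0.95],
  [0,0,0,0,0,0.95],
])

```text
time: 18.75
ee_pos: [0.6803, -0.0881, 0.4013]
eef_rot: [0.993, 0.115, 0.0, -0.0]
ft_force: [0.2, -0.6, -0.9]
width: 0.0872
grip_force: 0.0
```

```bash
python3 - <<'E'
from h import *
look({"pad":(.68,-.09,0),"short_block":(.669,-.208,0)},222,"pics/w7.png")
s=status.read_state();C=cam("wrist",s);im=cv2.imread("pics/w7.png")
g=(im.min(2)>190).astype(np.uint8);g[:100]=0;g[222:]=0;g[:,:200]=0;g[:,330:]=0
c=max(cv2.findContours(g,0,1)[0],key=cv2.contourArea)
b=cv2.boxPoints(cv2.minAreaRect(c));w=ray(C,b,.012);print(np.round(b).tolist(),w.mean(0))
e=w-np.roll(w,1,0);print(np.linalg.norm(e,axis=1),np.arctan2(e[:,1],e[:,0]))
togo(.68,-.0885,.185,.225-np.pi/2)
E
```

```text
t 18.75 tcp [ 0.6803 -0.0881  0.4013] yaw_y -1.3396
pad 0.59 2976 [ 0.6797 -0.0902  0.2102] 0.09
short_block 0.74 3333 [ 0.6667 -0.2104 -0.1472] 0.051
[[238.0, 135.0], [289.0, 135.0], [289.0, 193.0], [238.0, 193.0]] [ 0.68078659 -0.09000209  0.012     ]
[0.06631345 0.05603342 0.06631347 0.05873517] [ 0.21127671 -1.3391615  -2.88957104  1.8024315 ]
shift shares [-0.003 -0.     1.442] turn share 0.014
```

View pics/w7.png

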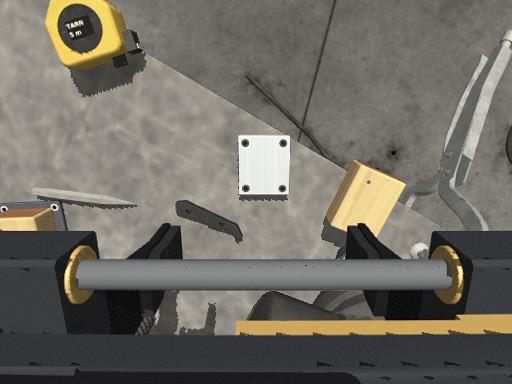

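The pad is at (238–289, 135–193), square to the fingers. The short block starts at column ~327 and is clear of the right finger. I go down.

Emit:
play_rows([
  [0,0.003,0.3,0,0,0],
  [0,0.003,0.6,0,0,0],
  [0,0.003,0.9,0,0,0],
  [0,0.003,1,0,0,0],
  [0,0.003,1,0,0,0],
])

```text
time: 19.4
ee_pos: [0.6799, -0.089, 0.2493]
eef_rot: [0.993, 0.114, -0.002, -0.0]
ft_force: [-0.4, 0.4, 0.7]
width: 0.0868
grip_force: 0.0
```

Emit:
play_rows([
  [0,0,0.12,0,0,0],
  [0,0,0.25,0,0,0],
  [0,0,0.36,0,0,0],
  [0,0,0.42,0,0,0],
  [0,0,0.437,0,0,0],
])

```text
time: 19.9
ee_pos: [0.6806, -0.0892, 0.1856]
eef_rot: [0.994, 0.113, -0.0, -0.0]
ft_force: [-0.2, -0.0, -0.8]
width: 0.087
grip_force: 0.0
```

Emit:
play_rows([
  [0,0,0,0,0,0],
  [0,0,0,0,0,0],
  [0,0,0,0,0,0],
  [0,0,0,0,0,0],
  [0,0,0,0,0,0],
], fingers=-1, squeeze=25)

```text
time: 20.4
ee_pos: [0.6806, -0.0892, 0.186]
eef_rot: [0.994, 0.113, 0.0, -0.0]
ft_force: [-1.0, -0.7, 1.9]
width: 0.058
grip_force: 25.0
```

Emit:
play_rows([
  [0,0,0,0,0,0],
  [0,0,0,0,0,0],
  [0,0,0,0,0,0],
])

```text
time: 20.7
ee_pos: [0.6807, -0.0892, 0.186]
eef_rot: [0.994, 0.113, 0.0, -0.0]
ft_force: [-1.2, 0.9, 4.6]
width: 0.0573
grip_force: 25.0
```

Emit:
play_rows([
  [0,0,-0.1,0,0,0],
  [0,0,-0.3,0,0,0],
  [0,0,-0.6,0,0,0],
  [0,0,-0.9,0,0,0],
  [0,0,-1,0,0,0],
])

```text
time: 21.2
ee_pos: [0.6812, -0.0898, 0.342]
eef_rot: [0.994, 0.113, 0.004, 0.001]
ft_force: [0.6, 0.1, -0.3]
width: 0.0576
grip_force: 25.0
```

Emit:
play_rows([
  [0,0,-0.2,0,0,0],
  [0,0,-0.45,0,0,0],
  [0,0,-0.45,0,0,0],
])

```text
time: 21.5
ee_pos: [0.681, -0.0897, 0.4092]
eef_rot: [0.994, 0.113, 0.004, 0.001]
ft_force: [0.5, -0.2, -0.9]
width: 0.0581
grip_force: 25.0
```

```bash
python3 - <<'E'
from h import *
togo(.5115,.1565,.40,.282)
E
```

```text
shift shares [-0.734 -1.853  0.051] turn share 2.893
```

Emit:
play_rows([
  [-0.08,-0.19,0,0,0,-0.2],
  [-0.16,-0.4,0,0,0,-0.4],
  [-0.24,-0.6,0,0,0,-0.6],
  [-0.32,-0.8,0,0,0,-0.8],
  [-0.37,-0.93,0,0,0,-1],
])

```text
time: 22.0
ee_pos: [0.5937, 0.0365, 0.4027]
eef_rot: [0.929, 0.369, -0.0, -0.0]
ft_force: [0.0, 0.4, -1.5]
width: 0.0577
grip_force: 25.0
```

Emit:
play_rows([
  [0.03,-0.2,0,0,0,-0.2],
  [0.06,-0.4,0,0,0,-0.4],
  [0.09,-0.6,0,0,0,-0.6],
  [0.12,-0.8,0,0,0,-0.8],
  [0.146,-0.98,0,0,0,-1],
])

```text
time: 22.5
ee_pos: [0.5098, 0.1578, 0.4027]
eef_rot: [0.803, 0.596, -0.0, -0.0]
ft_force: [0.7, 0.2, -1.5]
width: 0.0577
grip_force: 25.0
```

Emit:
play_rows([
  [0,0,0.02,0,0,-0.25],
  [0,0,0.05,0,0,-0.5],
  [0,0,0.05,0,0,-0.75],
  [0,0,0.05,0,0,-1],
  [0,0,0.05,0,0,-1],
])

```text
time: 23.0
ee_pos: [0.5107, 0.1566, 0.3952]
eef_rot: [0.622, 0.783, -0.0, -0.0]
ft_force: [0.2, -0.6, -1.7]
width: 0.0576
grip_force: 25.0
```

Emit:
play_rows([
  [0,0,0,0,0,-0.107],
  [0,0,0,0,0,-0.107],
  [0,0,0,0,0,-0.107],
])

```text
time: 23.3
ee_pos: [0.5109, 0.1567, 0.3955]
eef_rot: [0.602, 0.798, -0.0, -0.0]
ft_force: [0.1, 0.1, -1.5]
width: 0.0575
grip_force: 25.0
```

```bash
python3 - <<'E'
from h import *
look({"pad":(.511,.157,.215)},384,"pics/w8.png")
togo(.5115,.1565,.2585,.282)
E
```

```text
t 23.3 tcp [0.5109 0.1567 0.3955] yaw_y 0.2784
pad 0.67 10915 [ 0.5103  0.1553 -1.2947] 0.329
shift shares [-0.003  0.003  0.914] turn share -0.004
```

View pics/w8.png

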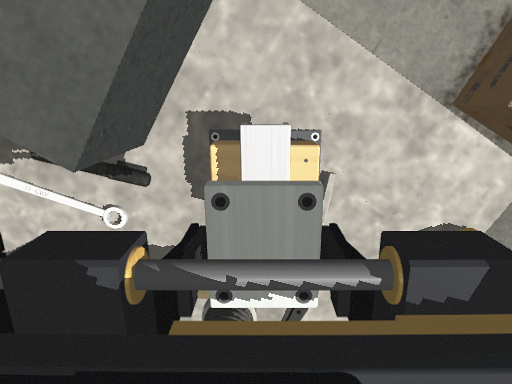

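The pad hangs level and centred above the channel: pad 205–322, channel 241–291. I lower and release.

Emit:
play_rows([
  [0,0,0.25,0,0,0],
  [0,0,0.5,0,0,0],
  [0,0,0.7,0,0,0],
  [0,0,0.84,0,0,0],
  [0,0,0.885,0,0,0],
])

```text
time: 23.9
ee_pos: [0.5102, 0.1565, 0.2606]
eef_rot: [0.601, 0.799, -0.002, -0.001]
ft_force: [-0.2, -0.9, -1.5]
width: 0.0574
grip_force: 25.0
```

Emit:
play_rows([
  [0,0,0.013,0,0,0],
  [0,0,0.027,0,0,0],
  [0,0,0.027,0,0,0],
])

```text
time: 24.2
ee_pos: [0.5113, 0.1569, 0.2598]
eef_rot: [0.601, 0.799, 0.001, 0.0]
ft_force: [1.0, -0.1, -0.9]
width: 0.0574
grip_force: 25.0
```

Emit:
play_rows([
  [0,0,0,0,0,0],
  [0,0,0,0,0,0],
  [0,0,0,0,0,0],
  [0,0,0,0,0,0],
], fingers=1)

```text
time: 24.6
ee_pos: [0.5111, 0.1568, 0.2591]
eef_rot: [0.601, 0.8, 0.0, 0.0]
ft_force: [0.7, 0.2, -0.4]
width: 0.0815
grip_force: 0.0
```

Emit:
play_rows([
  [0,0,-0.2,0,0,0],
  [0,0,-0.5,0,0,0],
  [0,0,-0.8,0,0,0],
  [0,0,-1,0,0,0],
  [0,0,-1,0,0,0],
])

```text
time: 25.1
ee_pos: [0.5117, 0.157, 0.4137]
eef_rot: [0.601, 0.799, 0.003, 0.002]
ft_force: [0.6, 0.3, -0.2]
width: 0.087
grip_force: 0.0
```

Emit:
play_rows([
  [0,0,-0.2,0,0,0],
  [0,0,-0.3,0,0,0],
  [0,0,-0.3,0,0,0],
])

```text
time: 25.4
ee_pos: [0.5112, 0.1569, 0.4553]
eef_rot: [0.601, 0.8, 0.001, 0.001]
ft_force: [-0.5, 0.1, 0.6]
width: 0.087
grip_force: 0.0
```

```bash
python3 - <<'E'
from h import *
look({"pad":(.511,.157,.072),"channel":(.511,.157,.042)},222,"pics/w9.png")
s=status.read_state();C=cam("wrist",s);im=cv2.imread("pics/w9.png")
togo(.516,.01,.46,.282)
E
```

```text
t 25.4 tcp [0.5112 0.1569 0.4553] yaw_y 0.2822
pad 0.81 3326 [ 0.5114  0.1538 -1.2894] 0.071
channel 0.74 1114 [ 0.5117  0.1551 -1.2865] 0.717
shift shares [-0.949 -0.239 -0.051] turn share 0.001
```

View pics/w9.png

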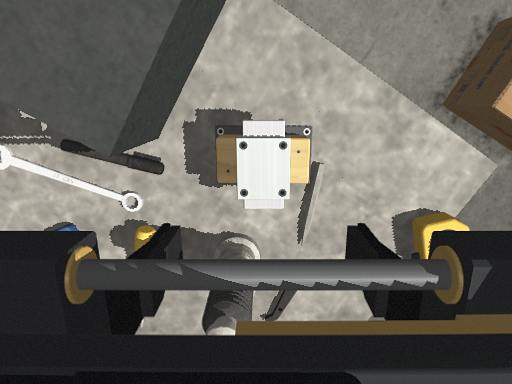

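The pad lies centred on the channel (pad columns 236–290, channel 244–285). Before the jack I check where the tall torch stands.

```bash
python3 - <<'E'
from h import *
a=cam("side",None);b=cam("scene",None)
def tri(p,q):
    P=[np.hstack([cv2.Rodrigues(c[2])[0],c[3].reshape(3,1)]) for c in(a,b)]
    u=[cv2.undistortPoints(np.array([[x]],float),c[0],c[1]).reshape(2,1) for x,c in((p,a),(q,b))]
    X=cv2.triangulatePoints(P[0],P[1],*u);return (X[:3]/X[3]).ravel()
k=1.28
print("torch shoulder",tri(((460-400)*k,105*k),(303*k,68*k)))
print("torch base",tri(((487-400)*k,210*k),(287*k,162*k)))
look({"jack":(.516,.01,0)},384)
C=snap("scene");L=mask("scene","jack");q,e=fit("jack",[(C,L[0][0].astype(float),np.ones((384,512)))],(.516,.01));print(q,e)
E
```

```text
torch shoulder [ 0.34561543 -0.16947285  0.30010567]
torch base [ 0.32458256 -0.1684951  -0.0248422 ]
t 25.55 tcp [0.5108 0.1568 0.4523] yaw_y 0.2823
jack 0.82 2651 [ 0.5106  0.0333 -0.3733] 0.564Traceback (most recent call last):
  File "<stdin>", line 11, in <module>
IndexError: list index out of range
```

Emit:
play_rows([
  [-0.25,-0.06,-0.05,0,0,0],
  [-0.5,-0.12,-0.05,0,0,0],
  [-0.75,-0.18,-0.05,0,0,0],
  [-0.93,-0.24,-0.05,0,0,0],
  [-0.93,-0.24,-0.05,0,0,0],
])

```text
time: 26.25
ee_pos: [0.5151, 0.0082, 0.4611]
eef_rot: [0.603, 0.798, -0.001, 0.0]
ft_force: [-0.8, 0.0, 1.0]
width: 0.087
grip_force: 0.0
```

Emit:
play_rows([
  [0,0,0,0,0,0],
  [0,0,0,0,0,0],
])

```text
time: 26.45
ee_pos: [0.5153, 0.014, 0.461]
eef_rot: [0.6, 0.8, 0.0, -0.0]
ft_force: [-0.0, 1.2, 0.0]
width: 0.0872
grip_force: 0.0
```

```bash
python3 - <<'E'
from h import *
look({"jack":(.516,.01,0),"pad":(.511,.156,.072)},222,"pics/w10.png")
C=snap("scene");L=mask("scene","jack")
for m,c in L:
    q,e=fit("jack",[(C,m.astype(float),np.ones((384,512)))],(.516,.01));print(c,q,e)
togo(.516,.0105,.46,.282)
E
```

```text
t 26.45 tcp [0.5153 0.014  0.461 ] yaw_y 0.2838
jack 0.8 3804 [0.5146 0.0116 0.0665] 0.105
pad 0.78 4050 [ 0.5113  0.1553 -1.3098] 0.028
0.96 [ 0.51766892  0.00779815 -0.10816768] 0.16374666175522612
shift shares [-0.02  -0.001  0.008] turn share 0.003
```

View pics/w10.png

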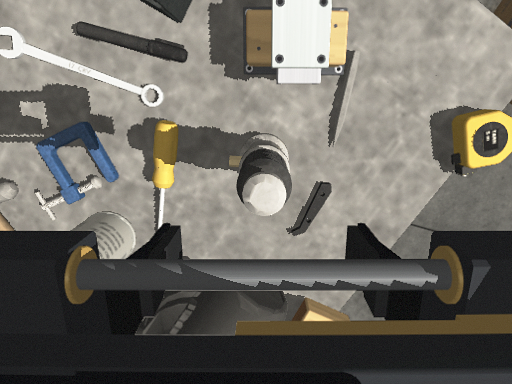

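The jack's knob is at (265,195), its foot ring near (265,150), and the brass stub at (232,160). The stub is low and out of the way of the fingers.

```bash
python3 - <<'E'
from h import *
s=status.read_state();C=cam("wrist",s);im=cv2.imread("pics/w10.png")
g=cv2.cvtColor(im,cv2.COLOR_BGR2GRAY)[165:225,235:300];c=cv2.findContours((g>150).astype(np.uint8),0,1)[0];c=max(c,key=cv2.contourArea)
(x,y),rad=cv2.minEnclosingCircle(c);print(x+235,y+165,rad,cv2.boundingRect(c));print(ray(C,[(x+235,y+165)],.188))
togo(.515,.0112,.3085,.282)
E
```

```text
264.05932235717773 197.5 39.32813262939453 (0, 6, 64, 54)
[[0.51599006 0.00919336 0.188     ]]
shift shares [-0.014 -0.006  1.018] turn share 0.003
```

Emit:
play_rows([
  [-0.01,0,0.2,0,0,0],
  [-0.02,0,0.4,0,0,0],
  [-0.02,0,0.6,0,0,0],
  [-0.02,0,0.8,0,0,0],
  [-0.02,0,0.9,0,0,0],
])

```text
time: 27.2
ee_pos: [0.5154, 0.0102, 0.3238]
eef_rot: [0.6, 0.8, -0.001, -0.001]
ft_force: [-0.1, -0.2, 0.4]
width: 0.0869
grip_force: 0.0
```

Emit:
play_rows([
  [0,0,0.06,0,0,0],
  [0,0,0.115,0,0,0],
  [0,0,0.115,0,0,0],
])

```text
time: 27.5
ee_pos: [0.516, 0.0101, 0.3086]
eef_rot: [0.601, 0.8, -0.0, -0.0]
ft_force: [-0.3, -0.6, -0.3]
width: 0.087
grip_force: 0.0
```

Emit:
play_rows([
  [0,0,0,0,0,0],
  [0,0,0,0,0,0],
  [0,0,0,0,0,0],
  [0,0,0,0,0,0],
  [0,0,0,0,0,0],
], fingers=-1, squeeze=45)

```text
time: 28.0
ee_pos: [0.5161, 0.0099, 0.3093]
eef_rot: [0.601, 0.8, 0.0, 0.0]
ft_force: [0.9, 0.2, -0.8]
width: 0.0552
grip_force: 0.0
```

Emit:
play_rows([
  [0,0,0,0,0,0],
  [0,0,0,0,0,0],
  [0,0,0,0,0,0],
])

```text
time: 28.3
ee_pos: [0.5162, 0.01, 0.3092]
eef_rot: [0.601, 0.8, 0.0, 0.0]
ft_force: [1.3, 0.9, 0.9]
width: 0.0489
grip_force: 45.0
```

Emit:
play_rows([
  [0,0,-0.1,0,0,0],
  [0,0,-0.25,0,0,0],
  [0,0,-0.42,0,0,0],
  [0,0,-0.6,0,0,0],
  [0,0,-0.7,0,0,0],
])

```text
time: 28.8
ee_pos: [0.5159, 0.0098, 0.4152]
eef_rot: [0.601, 0.8, 0.0, 0.0]
ft_force: [1.6, 0.2, -6.4]
width: 0.049
grip_force: 45.0
```

Emit:
play_rows([
  [0,0,0,0,0,0],
  [0,0,0,0,0,0],
])

```text
time: 29.0
ee_pos: [0.5157, 0.0099, 0.4127]
eef_rot: [0.601, 0.8, -0.001, -0.001]
ft_force: [-0.7, -0.2, -7.5]
width: 0.0489
grip_force: 45.0
```

```bash
python3 - <<'E'
from h import *
s=status.read_state();print(s["width"],s["ee_pos"]);z=s["ee_pos"][2]-.3092
look({"pad":(.511,.156,.072)},222)
for c in("side","scene","wrist"):
    C=snap(c)
    for m,cf in mask(c,"jack")[:1]:
        v=np.ones((384,512))
        q,e=fit("jack",[(C,m.astype(float),v)],(.516,.01),z);print(c,cf,q,e)
togo(.5115,.1563,.414,.282)
E
```

```text
0.04890696173489536 [0.51574085 0.00985935 0.41266333]
t 29.0 tcp [0.5157 0.0099 0.4127] yaw_y 0.2822
pad 0.61 3990 [ 0.5114  0.1555 -1.2666] 0.031
side 0.98 [0.51489995 0.01313477 0.02355231] 0.17817480064570157
scene 0.69 [0.51473987 0.00982956 0.03386511] 0.14641531295975863
wrist 0.79 [0.51240992 0.01713013 0.01146053] 0.3384821322316489
shift shares [ 0.946  0.243 -0.002] turn share 0.0
```

Emit:
play_rows([
  [0.12,0.03,0,0,0,0],
  [0.3,0.08,0,0,0,0],
  [0.5,0.13,0,0,0,0],
  [0.7,0.18,0,0,0,0],
  [0.87,0.224,0,0,0,0],
])

```text
time: 29.9
ee_pos: [0.5117, 0.1464, 0.414]
eef_rot: [0.6, 0.8, 0.0, -0.0]
ft_force: [-0.1, -0.6, -5.8]
width: 0.0488
grip_force: 45.0
```

Emit:
play_rows([
  [0.05,0.013,0,0,0,0],
  [0.075,0.019,0,0,0,0],
  [0.075,0.019,0,0,0,0],
  [0.075,0.019,0,0,0,0],
])

```text
time: 30.3
ee_pos: [0.5119, 0.155, 0.414]
eef_rot: [0.601, 0.799, -0.0, 0.0]
ft_force: [0.4, -0.5, -7.2]
width: 0.0486
grip_force: 45.0
```

```bash
python3 - <<'E'
from h import *
s=status.read_state();z=s["ee_pos"][2]-.3092;print(z)
ims=[]
for c in("side","scene"):
    C=snap(c,f"pics/{c}1.png")
    for m,cf in mask(c,"jack")[:1]:
        q,e=fit("jack",[(C,m.astype(float),np.ones((384,512)))],(.511,.156),z);print(c,cf,q,e)
    u=cv2.projectPoints(np.array([[.511,.156,.1]]),C[2],C[3],C[0],C[1])[0].ravel().astype(int)
    im=cv2.imread(f"pics/{c}1.png");x,y=np.clip(u,100,[412,284]);ims.append(cv2.resize(im[y-100:y+100,x-66:x+66],(396,600)))
cv2.imwrite("pics/j1.png",np.hstack(ims))
togo(.5115,.1563,.394,.282)
E
```

```text
0.10482876055779983
side 0.61 [ 0.51045947  0.15983263 -0.0589291 ] 0.20086725709383402
shift shares [ 0.006 -0.     0.134] turn share -0.002
```

View pics/j1.png

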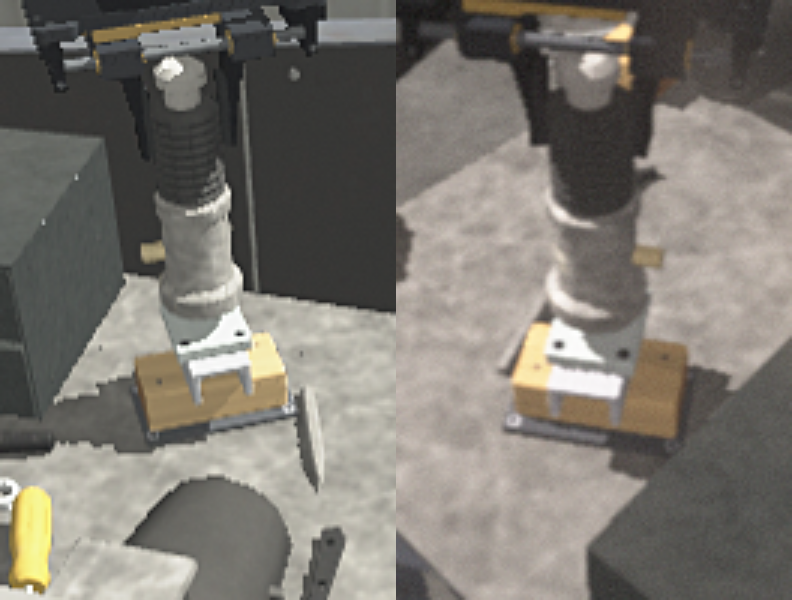

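Both views show the jack upright above the pad, centred on it. I lower slowly.

Emit:
play_rows([
  [0.006,0,0.04,0,0,0],
  [0.006,0,0.08,0,0,0],
  [0.006,0,0.11,0,0,0],
  [0.006,0,0.128,0,0,0],
  [0.006,0,0.133,0,0,0],
])

```text
time: 31.0
ee_pos: [0.5113, 0.157, 0.3936]
eef_rot: [0.601, 0.8, -0.0, -0.0]
ft_force: [0.1, -0.1, -6.8]
width: 0.049
grip_force: 45.0
```

Emit:
play_rows([
  [0,0,0,0,0,0],
  [0,0,0,0,0,0],
  [0,0,0,0,0,0],
])

```text
time: 31.3
ee_pos: [0.5114, 0.1571, 0.3944]
eef_rot: [0.601, 0.8, 0.0, 0.0]
ft_force: [0.5, -0.1, -5.8]
width: 0.049
grip_force: 45.0
```

Emit:
play_rows([
  [0,0,0.004,0,0,0],
  [0,0,0.008,0,0,0],
  [0,0,0.008,0,0,0],
  [0,0,0.008,0,0,0],
])

```text
time: 31.7
ee_pos: [0.5114, 0.1571, 0.3932]
eef_rot: [0.601, 0.8, 0.0, 0.0]
ft_force: [-1.1, 0.5, -3.5]
width: 0.0489
grip_force: 45.0
```

Contact has started, so I release and rise straight up.

Emit:
play_rows([
  [0,0,0,0,0,0],
  [0,0,0,0,0,0],
  [0,0,0,0,0,0],
  [0,0,0,0,0,0],
  [0,0,0,0,0,0],
], fingers=1)

```text
time: 32.2
ee_pos: [0.5114, 0.1571, 0.3931]
eef_rot: [0.601, 0.8, 0.0, 0.0]
ft_force: [-0.3, -0.9, -1.1]
width: 0.0805
grip_force: 0.0
```

Emit:
play_rows([
  [0,0,-0.1,0,0,0],
  [0,0,-0.3,0,0,0],
  [0,0,-0.5,0,0,0],
  [0,0,-0.7,0,0,0],
  [0,0,-0.7,0,0,0],
])

```text
time: 32.7
ee_pos: [0.5116, 0.1571, 0.5023]
eef_rot: [0.601, 0.799, 0.003, 0.002]
ft_force: [0.7, -0.0, 0.4]
width: 0.087
grip_force: 0.0
```

```bash
python3 - <<'E'
from h import *
ims=[]
for c in("side","scene"):
    C=snap(c,f"pics/{c}2.png")
    for n,z in(("jack",.084),("pad",.072)):
        for m,cf in mask(c,n)[:1]:
            q,e=fit(n,[(C,m.astype(float),np.ones((384,512)))],(.511,.156),z);print(c,n,cf,q,e)
    u=cv2.projectPoints(np.array([[.511,.156,.12]]),C[2],C[3],C[0],C[1])[0].ravel().astype(int)
    im=cv2.imread(f"pics/{c}2.png");x,y=np.clip(u,100,[412,284]);ims.append(cv2.resize(im[y-100:y+100,x-66:x+66],(396,600)))
cv2.imwrite("pics/j2.png",np.hstack(ims))
E
```

```text
side jack 0.6 [ 0.5110833   0.16440494 -0.17214997] 0.1887935039082873
side pad 0.47 [0.51581223 0.15527519 1.7118779 ] 0.6543446888814883
scene jack 0.96 [0.51156668 0.15564947 0.09202593] 0.14683472238001205
scene pad 0.64 [0.5160179  0.15995662 2.10898499] 0.7974642535746426
```

View pics/j2.png

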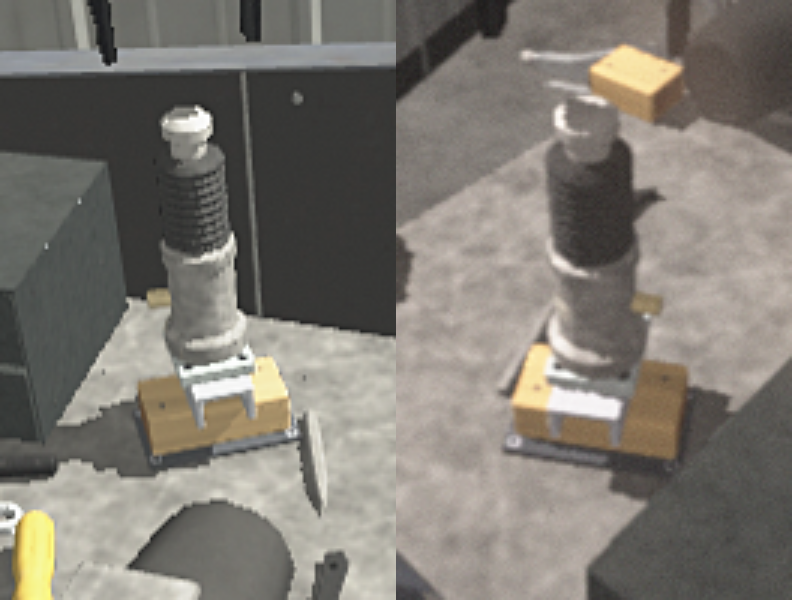

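Both views show the jack upright on the pad, with each piece centred and the gripper clear. The apparent sideways offset of the pad's front edge comes from the stack's yaw. I hand in.

```bash
python3 -c "
from bench import job
print(job.close_job())"
```

```text
the job is handed in; nothing more can be done
None
```

The long oak block, channel, pad and jack are stacked in order and centred on the ground plate as far as the images show, the short block was left alone, and the job is handed in at about 33 s of the 122 s; no verdict was returned.

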